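# Spot-check the temperature of a tube-cooling block

### The arm

A 7-joint arm with a two-finger parallel gripper is mounted at the origin on the work surface. World frame = base frame: x ahead of the robot, y to its left, z up, the work surface at z = 0. Lengths are in m, angles in rad, forces in N, time in s.
With the tool pointing down it reaches from about 0.425 to 0.875 m from the base axis. Payload 8.4 kg.
Tool frame: the origin (TCP) lies midway between the tips of the shut fingers; the grasp point (between the pads) lies 19 mm behind it; z points along the fingers, y is the line along which they close (so a half turn about z gives the same grasp; the last joint's range is limited). The gripper opens to 87 mm and grips with 3 to 60 N. Pads are 19 mm wide; open, the fingers measure 117 mm over their backs; the gripper's body (75 mm by 190 mm) begins 51 mm behind the grasp point.
Start: joints at [-1.426, 0.333, 0.04, 1.465, -0.013, 1.343, -0.059], TCP at [0.157, 0.631, 0.223] pointing down, gripper open.
Joint ranges: [-2.58, 2.58], [-0.38, 2.09], [-1.3, 1.39], [0.25, 2.4], [-1.5, 4.64], [0.08, 2.09], [-2.65, 2.65]. Speed limits (rad/s): [2.22, 2.22, 2.79, 2.79, 3.14, 3.14, 3.14].

### API

Orientations are given as a unit quaternion [w, x, y, z].
In Python, from station import bot gives the robot as it stands.
- The arm moves only by the tool apply_moves, never from a script. Its argument "series" is text: rows parted by semicolons, each of 7 numbers parted by spaces: the shift along the world's x, y, z in cm, then the turn, a rotation vector about the world's x, y, z in degrees, then the opening in per cent of the stroke, from 0 (shut) to 100 (fully open). A call has exactly 5 rows; each row shifts and turns the commanded pose from where the row before left it; what a row does not reach is not made up. A row lasts 1/8 s, in which the tool goes at most 62.5 mm and 10.7 degrees, less where a joint would pass 70% of its speed; a pose out of reach is approached as far as the arm can. A call with a gripper value outside its range is refused whole. The fingers move at their own pace and stop on an object; "grip_force" is the grip in N (left out, the last holds). Time passes only in rows, so rows that do not move let the fingers close, or fill a call up. It gives the time, the measured TCP pose, the force, the opening and the grip force at its end, in the units of the state.
- bot.state(): the state, without advancing time (a new reading comes with each control period).
- bot.snapshot(name): name is "scene" or "top" or "wrist"; returns a dict with "img" (480x640x3 uint8, red, green, blue), "fx", "fy", "cx", "cy" (pixels), "k1" (the pictures are not rectified: a ray, as slopes to the right and down, at radius r is drawn at 1 + k1 r^2 times it, then the intrinsics apply), "xyz" and "attitude" of the camera in the world. Camera axes: x right, y up, looking along -z (the intrinsics and any distortion apply to the point x, -y, -z); pixel columns grow to the right and rows downward; lengths in m; the calibration is good to about 2 mm. A picture is of the moment at which its call begins. There is no depth.
- bot.close_job(): hands the job in; it is judged then, once.
Trained networks look in the newest picture that a camera, given by its name, has taken for a name from the list of things; names that differ only in an ending like _2 or _b are one class to them, and where a whole thing is asked for, a point or a joint stands for the part that bears it (a point fixed in the world has none). Each returns a list of dicts, best first, with "p" (0 to 1); they miss things now and then, are a little off and sometimes report something else, mostly with a low value. They report only what shows in the picture. A call takes as long as a camera call. They do not tell look-alikes from the thing itself.
- bot.search_frame(thing, camera): "position" ([x, y, z] in m, in world coordinates, good to about 4 mm: the middle of the surface that is visible of it).
- bot.outline_of(thing, camera): "mask" (480x640 bool, what is visible of it).
- bot.pinpoint(thing, camera): "position" ([x, y, z] in m, in world coordinates, good to about 4 mm: a listed point, or the origin of a listed thing).
The state is a dict: "t": time; "joints": joint angles; "qd": joint speeds; "effort": joint torques, N m; "ee_pos": TCP position; "tool_rot": TCP orientation; "wrist_force": force on the tool from outside, world axes, zero at the start; "torque": the same for the moment, N m; "gripper_width": opening from 0.0 (shut) to 1.0 (fully open); "grip_force": force on a finger pad.
Only numpy, scipy, OpenCV 4.12 (cv2) and the standard library are available. Lean on these libraries where they do the work, as an engineer would, in place of code of your own. Each camera call takes 0.05 s, during which the arm holds its last target. There are 200 camera calls.

### The job

Set the metal cooling block on the narrow sloped rest, centred on it, lying flat on the slope inside its ledge with the tube caps at the low end and the ringed spot at the high end, and let go of it. Then take the contact thermometer out of its holder and hold its spring tip inside the ringed spot, square to the sloping face, pressed lightly so that the tip is about half pushed in. Finish while still holding the thermometer there, with nothing else carrying it; never press hard on the block and leave the other things on the bench where they are.

Things in the scene. Friction and masses are not known exactly. Their poses are not given: they have to be found in the camera images.
- block: aluminium tube-cooling block, a slab 92 mm (x) by 60 mm (y) by 30 mm high (z), 0.25 to 0.5 kg, lying loose on the bench, right way up. Origin: centre of its underside; z up out of its top face. On the -x half of the top six white tube caps (13 mm across, 5 mm high, two rows of three) stand up; on the +x half is the ringed spot.
- ring (a point): centre of the ringed spot on the block's top face: a thin black circle 20 mm inside diameter with a small dot, printed on the plain half of the top, 24 mm from the block's centre along its +x, 30 mm above its underside. Same axes as the block.
- rest: black plastic rest fixed to the bench: a base plate 110 x 90 x 8 mm, two uprights, and a narrow sloping strip on top. Origin: centre of the base's underside, z up, +x (horizontal) points to the uphill side.
- seat (a point): centre of the upper face of the rest's sloping strip, 70 mm above the bench; a centred block has its underside's centre here. Axes tilt with the strip: x uphill along it, y level across it, z square out of the face; slope 0.35 rad (20 deg). Strip 104 mm long (x), 40 mm wide (y): the block overhangs it. A ledge across its low end stands 10 mm above the face, inner side 51 mm along -x.
- holder: grey open stand fixed to the bench, 70 x 64 mm at its foot and 80 mm high, with a 22 mm through hole in the middle of its top plate in which the thermometer hangs, tip down. Origin: centre of its underside, z up.
- probe: contact thermometer, 0.1 to 0.15 kg, hanging upright in the holder. Origin: lower end, on the axis, of its 16 mm steel sleeve; z up the axis to the head. Sleeve from 0 to 50 mm; grey square head (the handle) 26 x 26 mm from 50 to 106 mm, its underside resting on the holder's top, its sides square to x and y; copper spring tip below the sleeve. Lift straight up 70 mm or more to clear the holder.
- tip (a point): the very end of the thermometer's round-ended copper spring tip (8 mm in diameter), on the axis, 16 mm below the probe's origin when the tip is not pressed. Same axes as the probe.
- plunger (a joint): how far the spring tip is pushed into the sleeve, in m: 0 fully out, 0.012 fully in (hard stop). The spring pushes back with 0.8 N at the start of travel and 400 N per m after that, so 3.2 N at half travel (0.006).
- tipbox: bystander: lidded pipette-tip box, 82 x 122 x 63 mm; origin at the centre of its underside
- tuberack: bystander: flat orange tube rack, 70 x 210 x 22 mm; origin at the centre of its underside
- marker: bystander: marker pen lying down, 135 mm long, 16 mm thick; origin at the centre of its underside (for the marker: mid-length; it points along x)
- vial: bystander: small amber vial, 24 mm across, 42 mm tall; origin at the centre of its underside
- timer: bystander: flat white bench timer, 60 x 60 x 18 mm; origin at the centre of its underside
- weight: bystander: steel balance weight with a knob, 34 mm across, 40 mm tall; origin at the centre of its underside
Not all that is in view belongs to the job. What is meant by the probe is not red or turquoise, and is the smaller of those in its own colour.

How it is judged:
By the outcome, as a careful person would: the job done as asked, in the order asked, and still so for the second after the job is handed in, while the arm keeps its last pose, push and grip.
It also fails if it takes over 58 s, if anything falls off the work surface, if the arm or the gripper's body presses on something with over 40 N, if the wrist force passes 120 N, or if a joint passes its speed limit or range.

## Working session

There is one attempt and no reset: what is moved stays moved. The work goes in short steps, Python scripts to look and compute and a tool call to move; the robot and the scene stay as the last step left them, time stands still between calls to the robot, and variables do not carry over. Pictures are saved under pics/ and viewed, at most 10 in all, crops included, and the job is handed in when it is done.

Besides the shell and the picture viewer there is one more tool, called after ">>>" as name(argument=value, ...), one argument or row to a line, values as JSON. apply_moves: Moves the arm, as the interface text tells. Its arguments: {"type":"object","properties":{"series":{"type":"string"},"grip_force":{"type":"number"}},"required":["series"]}

```bash
mkdir -p pics; ls; cat > h.py <<'E'
import numpy as np, cv2
from scipy.spatial.transform import Rotation as R
from station import bot
def rot(q): return R.from_quat([q[1],q[2],q[3],q[0]])
def cam(s):
    a=np.array(s["attitude"],float)
    return (R.from_matrix(a) if a.shape==(3,3) else rot(a)), np.array(s["xyz"],float)
def proj(s,P):
    r,c=cam(s); p=r.inv().apply(np.atleast_2d(P)-c)
    u=np.c_[p[:,0],-p[:,1]]/-p[:,2:3]; k=1+s["k1"]*(u**2).sum(1,keepdims=True)
    return u*k*[s["fx"],s["fy"]]+[s["cx"],s["cy"]]
def ray(s,px):
    d=(np.atleast_2d(px)-[s["cx"],s["cy"]])/[s["fx"],s["fy"]]; u=d.copy()
    for _ in range(20): u=d/(1+s["k1"]*(u**2).sum(1,keepdims=True))
    r,c=cam(s); return c, r.apply(np.c_[u[:,0],-u[:,1],-np.ones(len(u))])
def at_z(s,px,z):
    c,d=ray(s,px); return c+d*((z-c[2])/d[:,2:3])
def save(s,n): cv2.imwrite(f"pics/{n}.png",s["img"][:,:,::-1])
E
python3 - <<'E'
from h import *
for c in ["scene","top","wrist"]:
    s=bot.snapshot(c); save(s,c+"0"); print(c,s["xyz"],s["attitude"],s["fx"],s["k1"])
    if c=="wrist": break
    for t in ["block","ring","rest","seat","holder","probe","tip","tipbox","tuberack","marker","vial","timer","weight"]:
        f=bot.pinpoint(t,c)
        print(t,[(np.round(x["position"],3).tolist(),round(x["p"],2),proj(s,x["position"])[0].round().tolist()) for x in f[:4]])
print(bot.state())
E
```

```text
pics
scene [0.95048871 0.47365764 0.7802224 ] [0.31830333 0.11052368 0.29241915 0.89496287] 497.62820076830764 -0.0217100729262092
block [([0.592, -0.01, -0.001], 0.8, [301.0, 225.0])]
ring [([0.62, -0.012, 0.033], 0.96, [288.0, 220.0])]
rest [([0.557, -0.258, 0.003], 0.75, [244.0, 147.0])]
seat []
holder [([0.596, 0.288, -0.001], 0.81, [407.0, 333.0])]
probe [([0.696, 0.334, 0.016], 0.88, [384.0, 387.0]), ([0.57, 0.389, 0.017], 0.77, [464.0, 364.0]), ([0.475, 0.272, 0.026], 0.77, [451.0, 281.0]), ([0.598, 0.288, 0.028], 0.73, [408.0, 327.0])]
tip [([0.617, -0.008, 0.036], 0.56, [290.0, 219.0]), ([0.792, 0.112, 0.001], 0.21, [253.0, 326.0])]
tipbox [([0.792, 0.112, 0.002], 0.59, [252.0, 325.0])]
tuberack [([0.8, -0.143, 0.005], 0.91, [174.0, 234.0])]
marker []
vial [([0.62, -0.133, -0.0], 0.74, [253.0, 195.0])]
timer [([0.385, -0.146, -0.001], 0.94, [336.0, 142.0]), ([0.618, -0.01, 0.032], 0.36, [289.0, 221.0])]
weight [([0.406, 0.134, 0.003], 0.73, [419.0, 221.0]), ([0.6, 0.285, 0.031], 0.51, [407.0, 325.0])]
top [0.51098316 0.06968094 1.14701304] [ 0.7167249   0.02364022 -0.0269281
[... 1202 characters left out ...]
20913,  0.33320241,  0.03992503,  1.46544258, -0.01339147,
        1.34328409, -0.05850902]), 'qd': array([-1.37926647e-03,  8.15090874e-04, -1.79339900e-04, -6.12562356e-04,
        8.40366882e-04, -5.82302695e-06, -4.21582825e-04]), 'effort': array([-7.69577332e-05, -6.56103802e+01,  1.33289047e+00, -4.04058337e+01,
       -5.99752693e-02,  3.50412726e-02,  2.60083760e-05]), 'ee_pos': array([0.15691785, 0.63073133, 0.22252382]), 'tool_rot': array([ 2.29908119e-06,  1.21622696e-01,  9.92576404e-01, -3.53952950e-05]), 'wrist_force': array([ 0.2245439 ,  0.30913241, -0.51604569]), 'torque': array([-0.00510992, -0.0651111 , -0.00716691]), 'grip_force': 0.0, 'gripper_width': 0.9980516966561769}
```

View pics/scene0.png

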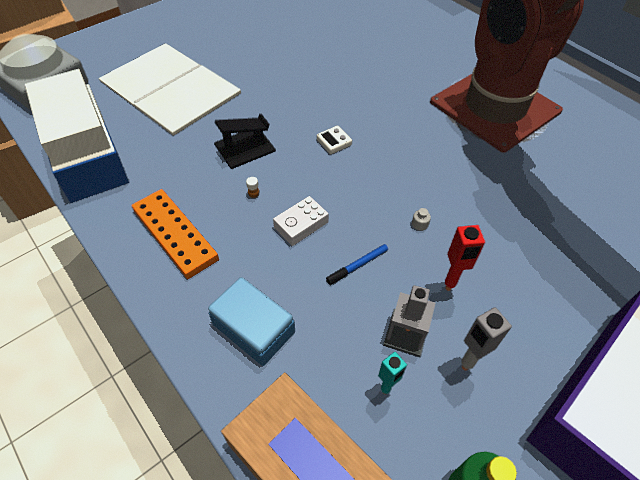

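View pics/top0.png

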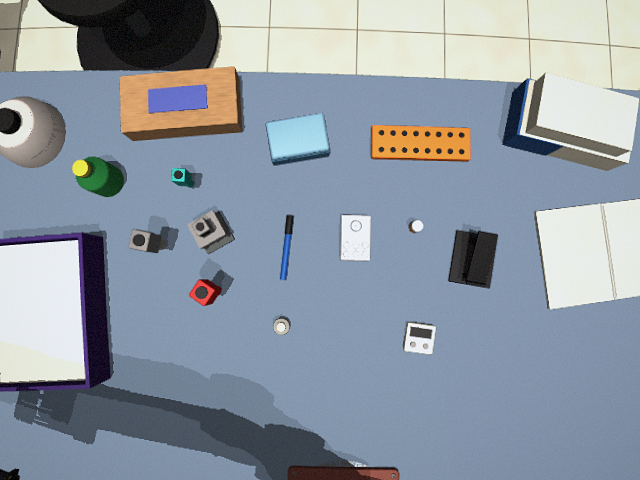

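```bash
python3 - <<'E'
import cv2, numpy as np
s=cv2.imread("pics/scene0.png");t=cv2.imread("pics/top0.png")
a=cv2.resize(s[100:180,200:300],(500,400),interpolation=3)
b=cv2.resize(t[215:300,435:510],(300,340),interpolation=3); b=cv2.convertScaleAbs(b,alpha=3)
a=cv2.convertScaleAbs(a,alpha=2.5)
c=np.zeros((400,800,3),np.uint8);c[:,:500]=a;c[:340,500:]=b
cv2.imwrite("pics/c1.png",c)
cv2.imwrite("pics/c2.png",cv2.resize(s[220:420,360:520],(480,600),interpolation=3))
E
```

```text
(no output)
```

View pics/c1.png

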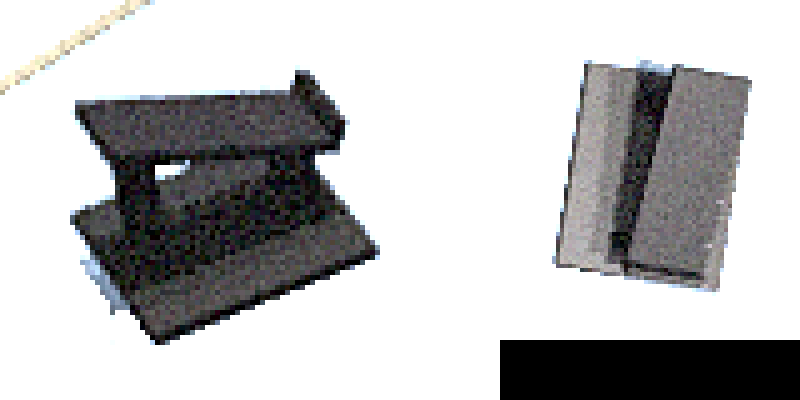

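View pics/c2.png

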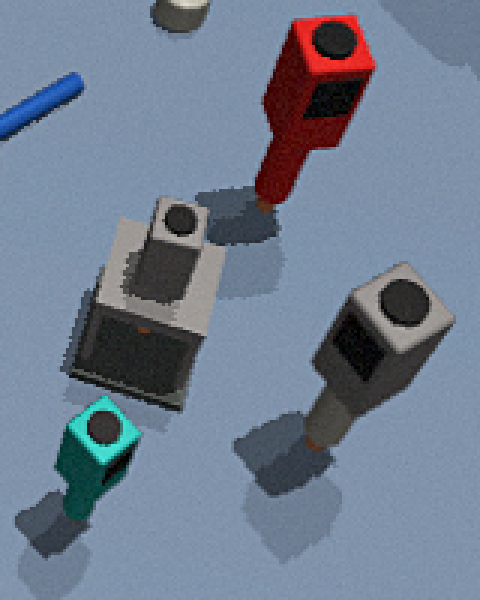

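```bash
cat > fit.py <<'E'
from h import *
from scipy.optimize import minimize
def box(x0,x1,y0,y1,z0,z1): return np.array([[x,y,z] for x in(x0,x1) for y in(y0,y1) for z in(z0,z1)])
def slope(P): return R.from_euler('y',-.35).apply(P)+[0,0,.07]
MOD={"block":[box(-.046,.046,-.03,.03,0,.03)],
"rest":[box(-.055,.055,-.045,.045,0,.008),slope(box(-.052,.052,-.02,.02,-.006,0)),slope(box(-.055,-.051,-.02,.02,-.006,.01))],
"holder":[box(-.035,.035,-.032,.032,0,.08),box(-.013,.013,-.013,.013,.08,.136)]}
def render(s,boxes,x,k=3):
    m=np.zeros((480*k,640*k),np.uint8); Rz=R.from_euler('z',x[2])
    for b in boxes:
        p=proj(s,Rz.apply(b)+[x[0],x[1],0]); h=cv2.convexHull(np.round((p+.5)*k*16).astype(np.int32))
        cv2.fillConvexPoly(m,h,1,shift=4)
    return m>0
def fit(views,boxes,x0,k=3):
    ms=[(s,cv2.resize(m.astype(np.float32),(640*k,480*k))>.5) for s,m in views]
    def c(v):
        x=v*[.001,.001,.01]; return -sum((render(s,boxes,x,k)&m).sum()/(render(s,boxes,x,k)|m).sum() for s,m in ms)/len(ms)
    v0=np.array(x0)/[.001,.001,.01]
    r=minimize(c,v0,method='Nelder-Mead',options=dict(initial_simplex=[v0,v0+[6,0,0],v0+[0,6,0],v0+[0,0,12]],xatol=.05,fatol=1e-4))
    return r.x*[.001,.001,.01],-r.fun
E
python3 - <<'E'
from fit import *
st=dict(block=(.591,-.01,0),rest=(.558,-.26,-.15),holder=(.596,.288,.3))
V={c:bot.snapshot(c) for c in("top","scene")}
for t,x0 in st.items():
    vs=[]
    for c,s in V.items():
        o=[]
        ms=[q["mask"] for q in bot.outline_of(t,c)[:1]]
        if t=="holder":
            ps=bot.outline_of("probe",c); pc=proj(s,[x0[0],x0[1],.12])[0]
            for q in ps:
                yy,xx=np.nonzero(q["mask"]); 
                if np.hypot(xx.mean()-pc[0],yy.mean()-pc[1])<15: ms.append(q["mask"])
        if not ms: print(t,c,"none"); continue
        m=np.any(ms,0); print(t,c,m.sum(),len(ms)); vs.append((s,m)); 
        for a in ([x0[2]] if t!="holder" else [-.5,.3,1]): print(c,a,fit([(s,m)],MOD[t],(*x0[:2],a)))
    print(t,fit(vs,MOD[t],x0))
E
```

```text
block top 1331 1
top 0 (array([ 0.59344404, -0.01085426,  0.02561773]), np.float64(0.9664272455814704))
block scene 1585 1
scene 0 (array([ 0.59278604, -0.00868899,  0.01409507]), np.float64(0.9376397842389159))
block (array([ 0.59347959, -0.01053778,  0.01503029]), np.float64(0.9421898889640825))
rest top 2304 1
top -0.15 (array([ 0.55660443, -0.2599074 , -0.14898154]), np.float64(0.9580131208997188))
rest scene 2155 1
scene -0.15 (array([ 0.55585826, -0.26065495, -0.15148819]), np.float64(0.9307514621320097))
rest (array([ 0.55646343, -0.26024774, -0.14721384]), np.float64(0.9442524230252026))
holder top 1166 2
top -0.5 (array([ 0.59503635,  0.28091229, -0.92372458]), np.float64(0.7970992482344901))
top 0.3 (array([0.59260587, 0.28207568, 0.51300343]), np.float64(0.7947185230024213))
top 1 (array([0.59153987, 0.28078471, 0.57034711]), np.float64(0.7963103552991193))
holder scene 2318 2
scene -0.5 (array([ 0.59907676,  0.28802102, -1.01608416]), np.float64(0.8242788746884027))
scene 0.3 (array([0.59712786, 0.28692704, 0.55808663]), np.float64(0.8662272520001658))
scene 1 (array([0.59701951, 0.28711421, 0.55187039]), np.float64(0.866663901791639))
holder (array([0.5977186 , 0.28546198, 0.56830628]), np.float64(0.8257998440785829))
```

Candidates for the probe, in scene pixels: red (466,250), turquoise (392,370), large grey (487,330) and small grey in the holder (419,298). The close crop confirms that the small grey one hanging in the holder is the probe. The rest's ledge, its low end, faces the robot. The block's ring faces +x, so it needs almost no turn.

>>> apply_moves(
  series="2.9 -4.3 0 0 0 1 100;2.9 -4.3 0 0 0 1 100;2.9 -4.3 0 0 0 1 100;2.9 -4.3 0 0 0 1 100;2.9 -4.3 0 0 0 1 100",
)

```text
t: 2.58
ee_pos: [0.3028, 0.4143, 0.2228]
tool_rot: [0.0, 0.078, 0.997, 0.0]
wrist_force: [1.0, 0.3, 0.9]
gripper_width: 1.001
grip_force: 0.0
```

>>> apply_moves(
  series="2.9 -4.3 0 0 0 1 100;2.9 -4.3 0 0 0 1 100;2.9 -4.3 0 0 0 1 100;2.9 -4.3 0 0 0 1 100;2.9 -4.3 0 0 0 1 100",
)

```text
t: 3.2
ee_pos: [0.4477, 0.1993, 0.2229]
tool_rot: [0.0, 0.034, 0.999, 0.0]
wrist_force: [1.8, 1.1, 0.2]
gripper_width: 1.005
grip_force: 0.0
```

>>> apply_moves(
  series="2.9 -4.3 -1 0 0 1 100;2.9 -4.3 -1 0 0 1 100;2.9 -4.3 -1 0 0 1 100;2.9 -4.3 -1 0 0 1 100;2.9 -4.1 -1 0 0 1 100",
)

```text
t: 3.82
ee_pos: [0.5928, -0.0135, 0.1725]
tool_rot: [0.0, -0.009, 1.0, 0.0]
wrist_force: [0.1, 0.5, 0.3]
gripper_width: 1.0
grip_force: 0.0
```

```bash
python3 - <<'E'
from fit import *
s=bot.snapshot("wrist"); save(s,"w1"); 
for t in("block","ring"): print(t,[(np.round(q["position"],4),q["p"]) for q in bot.pinpoint(t,"wrist")[:2]])
m=bot.outline_of("block","wrist"); 
if m: print(m[0]["mask"].sum(),fit([(s,m[0]["mask"])],MOD["block"],(.593,-.0105,.02),1))
S=bot.state(); print(S["t"],S["ee_pos"],rot(S["tool_rot"]).as_matrix().round(4),S["wrist_force"])
E
```

```text
block []
ring [(array([ 0.6135, -0.0108,  0.031 ]), 0.84)]
8398 (array([ 0.59092048, -0.0110838 ,  0.00848193]), np.float64(0.9716533611014694))
4.025 [ 0.59194176 -0.01325724  0.17215748] [[-9.999e-01 -1.580e-02 -8.000e-04]
 [-1.580e-02  9.999e-01 -7.000e-04]
 [ 8.000e-04 -7.000e-04 -1.000e+00]] [-0.19965636  0.8524453   0.37741747]
```

>>> apply_moves(
  series="0 0.1 -5 0 0 0 100;0 0.1 -5 0 0 0 100;0 0 -4 0 0 0 100;0 0 -2 0 0 0 100;0 0 -0.6 0 0 0 100",
)

```text
t: 4.65
ee_pos: [0.5917, -0.0093, 0.0063]
tool_rot: [-0.0, -0.01, 1.0, 0.0]
wrist_force: [0.4, 0.7, 0.6]
gripper_width: 1.001
grip_force: 0.0
```

>>> apply_moves(
  series="0 0 0 0 0 0 60;0 0 0 0 0 0 40;0 0 0 0 0 0 40;0 0 0 0 0 0 40;0 0 0 0 0 0 40",
  grip_force=35,
)

```text
t: 5.28
ee_pos: [0.5924, -0.0101, 0.0073]
tool_rot: [0.0, -0.009, 1.0, 0.0]
wrist_force: [-1.0, 0.2, 6.9]
gripper_width: 0.686
grip_force: 35.0
```

>>> apply_moves(
  series="0 0 1 0 0 0 40;0 0 3 0 0 0 40;0 0 5 0 0 0 40;0 0 4 0 0 0 40;0 0 2 0 0 0 40",
)

```text
t: 5.9
ee_pos: [0.5924, -0.0106, 0.1591]
tool_rot: [0.001, -0.009, 1.0, 0.0]
wrist_force: [0.7, 0.5, -4.3]
gripper_width: 0.686
grip_force: 35.0
```

>>> apply_moves(
  series="-0.6 -3 0 0 0 -1.5 40;-0.8 -5 0 0 0 -2 40;-0.8 -5 0 0 0 -2 40;-0.8 -6 0 0 0 -2 40;-0.8 -6 0 0 0 -2 40",
)

```text
t: 6.52
ee_pos: [0.5524, -0.2625, 0.1562]
tool_rot: [-0.0, 0.075, 0.997, 0.0]
wrist_force: [1.9, -0.8, -3.1]
gripper_width: 0.683
grip_force: 35.0
```

>>> apply_moves(
  series="0 0 0 -0.75 -4.96 0 40;0 0 0 -0.75 -4.96 0 40;0 0 0 -0.75 -4.96 0 40;0 0 0 -0.74 -4.96 0 40;0 0 0 0 0 0 40",
)

```text
t: 7.15
ee_pos: [0.5511, -0.2606, 0.1554]
tool_rot: [0.173, 0.074, 0.982, -0.012]
wrist_force: [0.0, 0.6, -5.1]
gripper_width: 0.685
grip_force: 35.0
```

```bash
python3 - <<'E'
from fit import *
S=bot.state(); print(S["t"],S["ee_pos"],S["wrist_force"],S["gripper_width"],S["joints"].round(2))
M=rot(S["tool_rot"]).as_matrix(); print(M.round(4)); ps=-.149
T=R.from_euler('ZY',[ps,-.35]).as_matrix(); E=R.from_matrix(T@np.diag([-1,1,-1])@M.T); print("rot needed deg",np.degrees(E.as_rotvec()))
tgt=np.array([.5565,-.2602,.07])+T[:,2]*.0065; print("d cm",(tgt-S["ee_pos"])*100, "in seat",T.T@(S["ee_pos"]-tgt)*100)
# block pose in image vs expected
Mb=M@np.diag([-1,1,-1]); org=S["ee_pos"]-Mb[:,2]*.0065
for c in("top","scene"):
    s=bot.snapshot(c); save(s,"p_"+c)
    print(c,proj(s,org+Mb@[.024,0,.03]),[(proj(s,q["position"]).round(1),(Mb.T@(q["position"]-org)).round(4),q["p"]) for q in bot.pinpoint("ring",c)[:2]])
    m=bot.outline_of("block",c)
    if m:
        b=[org+ (Mb@p) for p in MOD["block"][0]]; r=render(s,[np.array(b)],(0,0,0),1); k=m[0]["mask"]
        print("centroid model,mask",[np.argwhere(z).mean(0)[::-1].round(1) for z in(r,k)],r.sum(),k.sum())
E
```

```text
7.15 [ 0.55112798 -0.26062848  0.15543488] [ 0.00957612  0.55190625 -5.05511362] 0.6848003947155349 [-0.31  0.08  0.78  1.99 -0.23  0.78  2.01]
[[-0.9294  0.1495  0.3374]
 [ 0.141   0.9888 -0.0497]
 [-0.341   0.0013 -0.9401]]
rot needed deg [-0.09364088 -0.10278397  0.06175858]
d cm [ 0.31678763  0.07593496 -7.93289548] in seat [ 2.43647708 -0.1221205   7.55550245]
top [[502.6335022  250.29777132]] [(array([[502.2, 252.3]]), array([0.0206, 0.0005, 0.032 ]), 0.72)]
centroid model,mask [array([497.8, 260.8]), array([500.7, 249.8])] 2062 833
scene [[229.08962331  78.1425321 ]] [(array([[225.9,  77.1]]), array([ 0.0311, -0.0004,  0.0321]), 0.62)]
centroid model,mask [array([238.6,  85.7]), array([233.1,  86.1])] 1530 1017
```

>>> apply_moves(
  series="0.3 0.1 -2.5 0 0 0 40;0 0 -2.5 0 0 0 40;0 0 -1.5 0 0 0 40;0 0 -0.8 0 0 0 40;0 0 -0.3 0 0 0 40",
)

```text
t: 8.07
ee_pos: [0.5571, -0.2594, 0.0803]
tool_rot: [0.173, 0.073, 0.982, -0.013]
wrist_force: [-0.6, -0.1, -3.5]
gripper_width: 0.687
grip_force: 35.0
```

```bash
python3 - <<'E'
from fit import *
s=bot.snapshot("scene"); a=cv2.resize(s["img"][90:190,190:310],(720,600),interpolation=3)[:,:,::-1]
cv2.imwrite("pics/place.png",cv2.convertScaleAbs(a,alpha=1.6))
S=bot.state();print(S["t"],S["ee_pos"],S["wrist_force"])
E
```

```text
8.125 [ 0.55705041 -0.25933353  0.08032724] [-0.43533004 -0.03757625 -3.961265  ]
```

View pics/place.png

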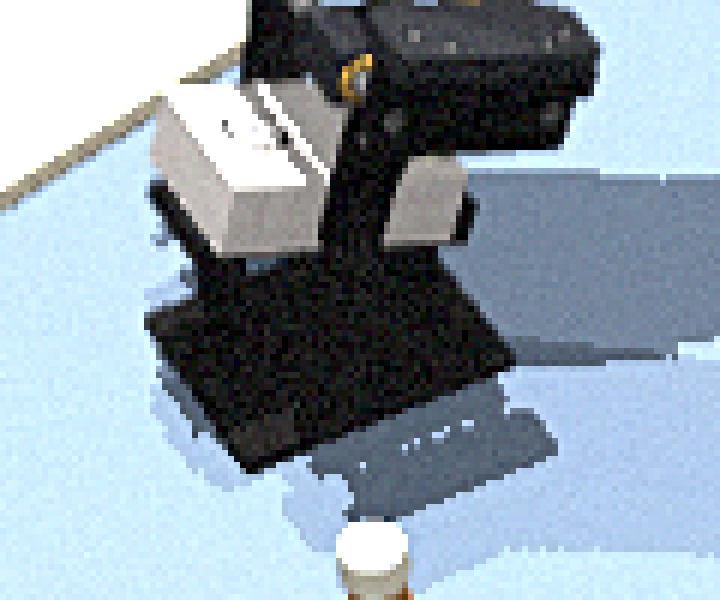

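The block hovers aligned over the strip, its low end (about 470,215 in the crop) just uphill of the ledge. I'll lower it the rest of the way.

>>> apply_moves(
  series="-0.15 -0.05 -0.1 0 0 0 40;-0.1 0 -0.1 0 0 0 40;0 0 -0.1 0 0 0 40;0 0 -0.05 0 0 0 40;0 0 0 0 0 0 40",
)

```text
t: 8.75
ee_pos: [0.5545, -0.2597, 0.0772]
tool_rot: [0.174, 0.073, 0.982, -0.013]
wrist_force: [-0.9, 1.0, -1.8]
gripper_width: 0.687
grip_force: 35.0
```

>>> apply_moves(
  series="0 0 -0.05 0 0 0 40;0 0 -0.05 0 0 0 40;0 0 0 0 0 0 40;0 0 0 0 0 0 40;0 0 0 0 0 0 40",
)

```text
t: 9.38
ee_pos: [0.5545, -0.2597, 0.0771]
tool_rot: [0.174, 0.073, 0.982, -0.013]
wrist_force: [-11.5, 4.3, 14.5]
gripper_width: 0.684
grip_force: 35.0
```

>>> apply_moves(
  series="0 0 0.05 0 0 0 40;0 0 0.05 0 0 0 40;0 0 0 0 0 0 72;0 0 0 0 0 0 90;0 0 0 0 0 0 100",
  grip_force=10,
)

```text
t: 10.0
ee_pos: [0.5546, -0.2599, 0.0772]
tool_rot: [0.174, 0.073, 0.982, -0.013]
wrist_force: [-0.1, -0.3, -0.3]
gripper_width: 0.868
grip_force: 0.0
```

>>> apply_moves(
  series="0 0 0 0 0 0 100;-0.5 0.1 1.4 0 0 0 100;-1 0.2 2.8 0 0 0 100;-1.4 0.2 4 0 0 0 100;-1.4 0.2 4 0 0 0 100",
)

```text
t: 10.62
ee_pos: [0.5108, -0.2529, 0.2]
tool_rot: [0.173, 0.073, 0.982, -0.013]
wrist_force: [-0.1, 0.4, 0.2]
gripper_width: 0.997
grip_force: 0.0
```

```bash
cat > bfit.py <<'E'
from fit import *
def bfit(cams,imgs=False):
    "fit block (x,y,yaw in seat frame, flat on slope) for each camera"
    for c in cams:
        s=bot.snapshot(c)
        m=bot.outline_of("block",c)
        if not m: print(c,"no mask"); continue
        T=R.from_euler('ZY',[-.149,-.35]); o=np.array([.5565,-.2602,.07]); k=3
        M=cv2.resize(m[0]["mask"].astype(np.float32),(640*k,480*k))>.5
        def f(v):
            b=T.apply(R.from_euler('z',v[2]*.01).apply(MOD["block"][0])+[v[0]*.001,v[1]*.001,0])+o
            r=render(s,[b],(0,0,0),k); return -(r&M).sum()/(r|M).sum()
        r=minimize(f,[0,0,0],method='Nelder-Mead',options=dict(initial_simplex=[[0,0,0],[5,0,0],[0,5,0],[0,0,8]]))
        print(c,"seat x,y mm, yaw .01rad",r.x.round(2),-r.fun,m[0]["mask"].sum())
        for q in bot.pinpoint("ring",c)[:1]: print(" ring seat",(T.inv().apply(q["position"]-o)*1000).round(1),q["p"])
        if imgs: save(s,c+"_b")
E
python3 - <<'E'
from bfit import *
bfit(["scene","top","wrist"],True)
S=bot.state(); print(S["t"],S["ee_pos"],S["wrist_force"],S["joints"].round(2))
E
```

```text
scene seat x,y mm, yaw .01rad [ 0.01 -0.23  1.77] 0.955478889436504 1301
 ring seat [28.5 -1.3 30.9] 0.79
top seat x,y mm, yaw .01rad [ 3.12 -0.01  0.58] 0.6872243839169909 1180
 ring seat [19.8 -2.5 31.3] 0.87
wrist seat x,y mm, yaw .01rad [ 0.23 -0.75 -0.71] 0.9664107883817428 10355
 ring seat [21.2 -1.5 29.4] 0.81
11.075 [ 0.51100315 -0.25261618  0.19779464] [-0.25164342 -0.62480512 -1.07135092] [-0.37 -0.11  0.78  2.02 -0.02  0.86  1.85]
```

View pics/wrist_b.png

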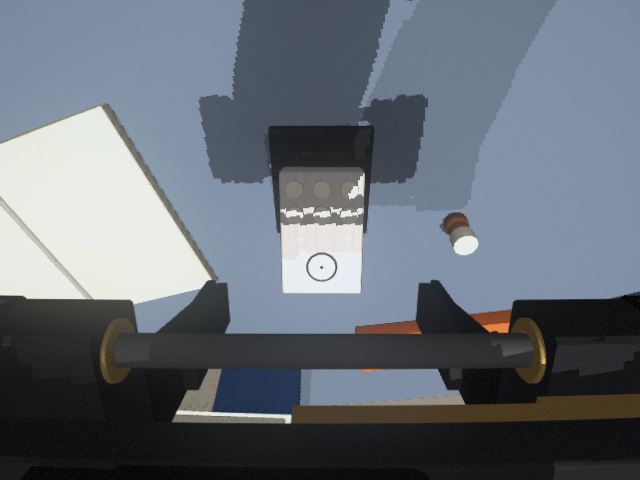

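The block is seated flat: caps at the low end, ring at pixel (321,267) at the high end. Fits put it within about 1 mm of centre. Next I'll measure the ring and the heights of the neighbouring probes.

```bash
python3 - <<'E'
from fit import *
T=R.from_euler('ZY',[-.149,-.35]); o=np.array([.5565,-.2602,.07]); n=T.as_matrix()[:,2]
def ringpx(s,crop):
    x0,x1,y0,y1=crop; g=cv2.cvtColor(s["img"],cv2.COLOR_RGB2GRAY)[y0:y1,x0:x1]
    yy,xx=np.nonzero(g<110); return (xx.min()+xx.max())/2+x0,(yy.min()+yy.max())/2+y0,xx.max()-xx.min(),yy.max()-yy.min()
s=bot.snapshot("wrist"); p=ringpx(s,(300,345,248,288)); print(p)
c,d=ray(s,[p[:2]]); t=((o+n*.03-c)@n)/(d@n); P=c+d[0]*t; print("ring world",P,"seat",T.inv().apply(P-o)*1000)
a,b=bot.snapshot("scene"),bot.snapshot("top")
def tri(p,q):
    c1,d1=ray(a,[p]);c2,d2=ray(b,[q]); A=np.c_[d1[0],-d2[0]]; t=np.linalg.lstsq(A,c2-c1,rcond=None)[0]
    return ((c1+d1[0]*t[0]+c2+d2[0]*t[1])/2).round(3)
print("bigrey",tri((495,321),(139,240)),"red",tri((471.5,233.5),(202,293)),"turq",tri((395,362.5),(179,174)),"probe",tri((420,293.5),(202,227)))
print(bot.state()["t"])
E
```

```text
(np.float64(321.5), np.float64(267.5), np.int64(29), np.int64(27))
ring world [ 0.5689227  -0.26299154  0.10657187] seat [24.46993497 -0.91647313 30.        ]
bigrey [0.566 0.391 0.167] red [0.474 0.272 0.165] turq [0.696 0.336 0.12 ] probe [0.595 0.285 0.131]
11.225
```

>>> apply_moves(
  series="0.8 5.2 0.5 0.75 4.95 0 100;0.8 5.2 0.5 0.75 4.95 0 100;0.9 5.4 0.5 0.75 4.95 0 100;0.9 5.4 0.5 0.75 4.95 0 100;0.9 5.4 0.5 0 0 -8 100",
)

```text
t: 11.85
ee_pos: [0.5553, 0.0151, 0.2233]
tool_rot: [-0.001, 0.144, 0.99, -0.001]
wrist_force: [0.4, -0.5, 0.4]
gripper_width: 0.995
grip_force: 0.0
```

>>> apply_moves(
  series="0.9 5.4 0.5 0 0 -8 100;0.9 5.4 0.5 0 0 -8 100;0.9 5.4 0.5 0 0 -8 100;0.8 5.4 0.5 0 0 -8 100;0.8 5.4 0.5 0 0 -8 100",
)

```text
t: 12.48
ee_pos: [0.5975, 0.2851, 0.2486]
tool_rot: [0.0, 0.475, 0.88, -0.0]
wrist_force: [0.5, 0.2, 0.1]
gripper_width: 0.996
grip_force: 0.0
```

```bash
python3 - <<'E'
from fit import *
S=bot.state(); M=rot(S["tool_rot"]).as_matrix(); print(S["t"],S["ee_pos"],"tooly yaw",np.arctan2(M[1,1],M[0,1]),M[:,2].round(3),S["joints"].round(2))
s=bot.snapshot("wrist"); save(s,"w3")
for q in bot.pinpoint("probe","wrist")[:4]: print(q["position"].round(3) if hasattr(q["position"],"round") else q["position"],q["p"])
for q in bot.outline_of("probe","wrist")[:4]:
    m=q["mask"]; print(q["p"],m.sum(),np.argwhere(m).mean(0)[::-1].round())
    print(fit([(s,m)],[box(-.013,.013,-.013,.013,.08,.136)],(.596,.286,.56),1))
E
```

```text
12.475 [0.59752307 0.28511284 0.24861622] tooly yaw 0.5806601535725693 [ 0.    -0.001 -1.   ] [-0.88  0.37  0.49  1.41 -0.17  1.4   0.2 ]
[0.4769, 0.2721, 0.0248] 0.84
[0.5621, 0.3893, 0.0208] 0.8
[0.6916, 0.3378, 0.0182] 0.8
[0.5973, 0.2858, 0.0317] 0.69
0.82 4378 [374.  77.]
(array([0.596, 0.286, 0.56 ]), np.float64(0.0))
0.8 1561 [322. 222.]
(array([0.59438107, 0.28680029, 0.58639393]), np.float64(0.8930205949656751))
0.56 1926 [452. 230.]
(array([0.596, 0.286, 0.56 ]), np.float64(0.0))
```

View pics/w3.png

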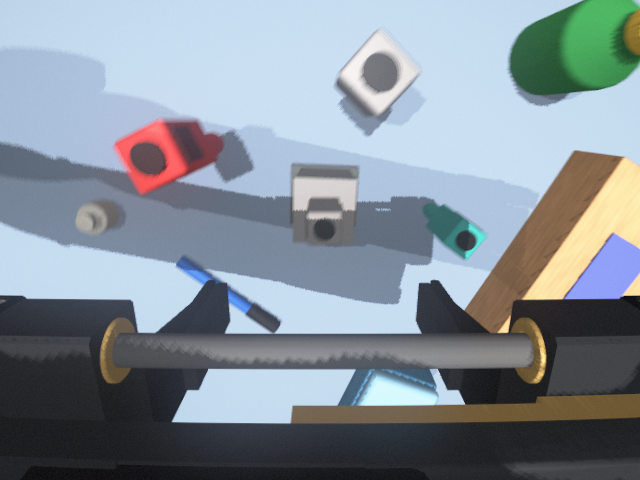

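The small grey probe in the holder is at (323,222), square to the fingers. Red, turquoise and large grey are clear of them. Descending.

>>> apply_moves(
  series="-0.15 0.1 -4 0 0 0 100;0 0 -4 0 0 0 100;0 0 -3.5 0 0 0 100;0 0 -2 0 0 0 100;0 0 -1.1 0 0 0 100",
)

```text
t: 13.25
ee_pos: [0.5959, 0.2835, 0.1023]
tool_rot: [0.0, 0.473, 0.881, -0.0]
wrist_force: [0.6, 0.6, 0.4]
gripper_width: 1.002
grip_force: 0.0
```

>>> apply_moves(
  series="0 0 0 0 0 0 60;0 0 0 0 0 0 30;0 0 0 0 0 0 20;0 0 0 0 0 0 20;0 0 0 0 0 0 20",
  grip_force=30,
)

```text
t: 13.88
ee_pos: [0.596, 0.2843, 0.1033]
tool_rot: [0.0, 0.473, 0.881, 0.0]
wrist_force: [0.0, 0.8, -0.9]
gripper_width: 0.52
grip_force: 0.0
```

>>> apply_moves(
  series="0 0 0 0 0 0 20;0 0 0 0 0 0 20;0 0 0 0 0 0 20;0 0 0 0 0 0 20;0 0 0 0 0 0 20",
)

```text
t: 14.5
ee_pos: [0.596, 0.2843, 0.1031]
tool_rot: [0.0, 0.473, 0.881, 0.0]
wrist_force: [0.4, 0.2, 0.4]
gripper_width: 0.3
grip_force: 30.0
```

>>> apply_moves(
  series="0 0 1.5 0 0 0 20;0 0 3 0 0 0 20;0 0 4 0 0 0 20;0 0 3 0 0 0 20;0 0 1.5 0 0 0 20",
)

```text
t: 15.12
ee_pos: [0.5964, 0.2843, 0.2356]
tool_rot: [0.001, 0.473, 0.881, 0.001]
wrist_force: [-0.1, -0.1, -1.4]
gripper_width: 0.299
grip_force: 30.0
```

>>> apply_moves(
  series="-0.6 -3 0 0 0 0 20;-0.6 -5 0 0 0 0 20;-0.6 -5 0 0 0 0 20;-0.6 -5 0 0 0 0 20;-0.6 -5 0 0 0 0 20",
)

```text
t: 15.75
ee_pos: [0.5651, 0.0525, 0.2327]
tool_rot: [-0.0, 0.473, 0.881, -0.0]
wrist_force: [0.8, 0.5, -1.2]
gripper_width: 0.297
grip_force: 30.0
```

>>> apply_moves(
  series="-0.6 -5 0 0 0 0 20;-0.6 -5 0 -0.75 -4.96 0 20;-0.6 -5 0 -0.75 -4.96 0 20;-0.6 -5 0 -0.74 -4.96 0 20;-0.6 -5 0 -0.74 -4.96 0 20",
)

```text
t: 16.38
ee_pos: [0.5351, -0.1973, 0.2328]
tool_rot: [0.165, 0.466, 0.867, 0.059]
wrist_force: [-0.3, -0.2, -1.4]
gripper_width: 0.294
grip_force: 30.0
```

>>> apply_moves(
  series="-0.6 -4 0 0 0 0 20;0 -2 0 0 0 0 20;0 0 0 0 0 0 20;0 0 0 0 0 0 20;0 0 0 0 0 0 20",
)

```text
t: 17.0
ee_pos: [0.5301, -0.2545, 0.2328]
tool_rot: [0.164, 0.465, 0.868, 0.059]
wrist_force: [0.4, 0.0, -2.0]
gripper_width: 0.3
grip_force: 30.0
```

```bash
cat > chk.py <<'E'
from bfit import *
S=bot.state(); M=rot(S["tool_rot"]).as_matrix(); T=R.from_euler('ZY',[-.149,-.35]); n=T.as_matrix()[:,2]
o=np.array([.5565,-.2602,.07]); ring=np.array([.5687,-.2628,.1066]); z=M[:,2]
e=np.cross(z,-n); print(S["t"],S["ee_pos"],S["wrist_force"].round(2),S["gripper_width"],S["grip_force"],"tilt fix deg",np.degrees(e).round(2),S["joints"].round(2))
tip=S["ee_pos"]+z*.089; print("tip exp",tip,"rel ring (seat mm)",(T.inv().apply(tip-ring)*1000).round(1),"world cm to ring",((ring-tip)*100).round(2))
for c in("scene","top","wrist"):
    s=bot.snapshot(c); save(s,c+f"_{S['t']:.1f}")
    print(c,"tip px exp",proj(s,tip).round(1),"ring px exp",proj(s,ring).round(1),[((q["position"]-tip).round(4),q["p"]) for q in map(lambda q:dict(position=np.array(q["position"]),p=q["p"]),bot.pinpoint("tip",c)[:2])])
bfit(["scene"])
E
python3 chk.py
```

```text
17.0 [ 0.53007864 -0.25448278  0.23281217] [ 0.36  0.02 -2.04] 0.3002774594644431 29.958133746113162 tilt fix deg [-0.02  0.01 -0.01] [-0.51 -0.12  0.9   1.94  0.01  0.93  0.99]
tip exp [ 0.56027955 -0.25898681  0.14921421] rel ring (seat mm) [ 6.3  2.5 43.1] world cm to ring [ 0.84 -0.38 -4.26]
scene tip px exp [[234.8  93.5]] ring px exp [[233.  111.2]] []
top tip px exp [[493.9 254. ]] ring px exp [[488.8 250.6]] []
wrist tip px exp [[324.  241.2]] ring px exp [[315.7 221.7]] []
scene seat x,y mm, yaw .01rad [ 0.61 -0.54  0.13] 0.9651210504718917 1315
 ring seat [29.6 -2.6 31.7] 0.94
```

>>> apply_moves(
  series="0.57 -0.34 -1 0 0 0 20;0 0 -1 0 0 0 20;0 0 -1 0 0 0 20;0 0 -0.5 0 0 0 20;0 0 0 0 0 0 20",
)

```text
t: 18.08
ee_pos: [0.5353, -0.259, 0.1976]
tool_rot: [0.164, 0.466, 0.868, 0.058]
wrist_force: [-0.2, 0.7, -1.3]
gripper_width: 0.301
grip_force: 30.0
```

```bash
python3 chk.py; python3 - <<'E'
import cv2,glob,os,numpy as np
f=lambda c:cv2.imread(sorted(glob.glob(f"pics/{c}_1[0-9].*.png"),key=os.path.getmtime)[-1])
a=cv2.resize(f("wrist")[150:300,240:390],(600,600),interpolation=3)
b=cv2.resize(f("scene")[80:140,210:270],(200,200),interpolation=3)
b=cv2.convertScaleAbs(b,alpha=1.3); o=np.zeros((600,800,3),np.uint8); o[:,:600]=a;o[:200,600:]=b
cv2.imwrite("pics/tipview.png",o)
E
```

```text
18.075 [ 0.53533773 -0.25904775  0.19761692] [-0.25  0.7  -1.26] 0.30138732818070935 29.958034300943837 tilt fix deg [ 0.02 -0.    0.01] [-0.51 -0.05  0.95  1.98 -0.08  0.86  1.07]
tip exp [ 0.56551486 -0.26361772  0.11401395] rel ring (seat mm) [-0.3 -1.3  8. ] world cm to ring [ 0.32  0.08 -0.74]
scene tip px exp [[233.6 107.5]] ring px exp [[233.  111.2]] [(array([-0.0003,  0.0009, -0.0028]), 0.41)]
top tip px exp [[490.4 252.1]] ring px exp [[488.8 250.6]] [(array([-0.0105,  0.005 , -0.043 ]), 0.28)]
wrist tip px exp [[322.5 241.1]] ring px exp [[324.1 236.6]] []
scene seat x,y mm, yaw .01rad [ 0.07 -1.11  5.96] 0.8865518383570719 1191
 ring seat [29.3 -0.5 33.1] 0.95
```

View pics/tipview.png

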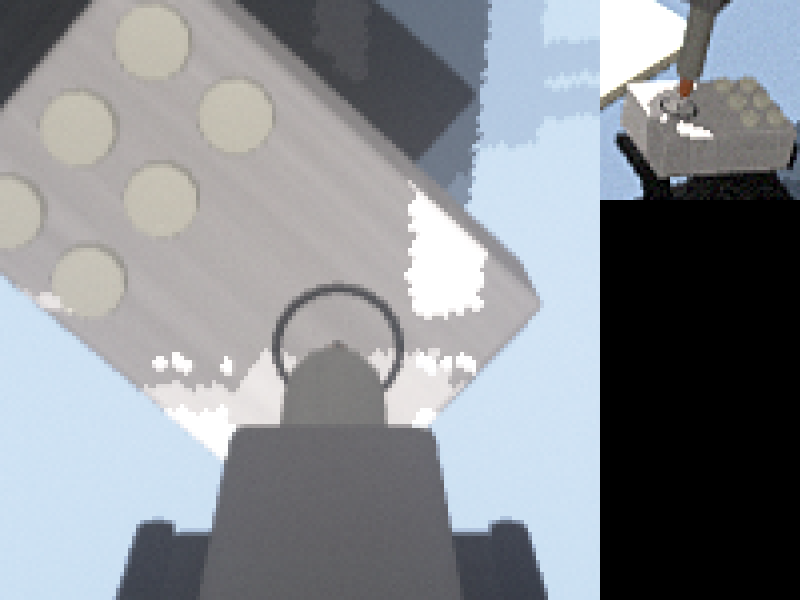

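The tip hangs just above the ring's centre dot, about (324,236) in the wrist view, and the probe is square. Approaching.

>>> apply_moves(
  series="0.15 0.05 -0.3 0 0 0 20;0.14 0.04 -0.35 0 0 0 20;0 0 0 0 0 0 20;0 0 0 0 0 0 20;0 0 0 0 0 0 20",
)

```text
t: 19.15
ee_pos: [0.5386, -0.2583, 0.1916]
tool_rot: [0.164, 0.466, 0.867, 0.059]
wrist_force: [-0.2, 0.3, -1.4]
gripper_width: 0.294
grip_force: 30.0
```

```bash
cat > f.py <<'E'
from h import *
T=R.from_euler('ZY',[-.149,-.35]); ring=np.array([.5687,-.2628,.1066]); F=[]
for i in range(6):
    S=bot.state(); F.append(T.inv().apply(S["wrist_force"])); bot.snapshot("wrist")
tip=S["ee_pos"]+rot(S["tool_rot"]).as_matrix()[:,2]*.089
print(S["t"],"F seat",np.mean(F,0).round(2),np.std(F,0).round(2),"tip rel ring mm",(T.inv().apply(tip-ring)*1000).round(2))
E
python3 f.py
```

```text
19.4 F seat [-0.54  0.24 -1.41] [0.21 0.3  0.73] tip rel ring mm [ 0.53 -0.04  1.31]
```

>>> apply_moves(
  series="0.1 -0.015 -0.28 0 0 0 20;0 0 0 0 0 0 20;0 0 0 0 0 0 20;0 0 0 0 0 0 20;0 0 0 0 0 0 20",
)

```text
t: 20.08
ee_pos: [0.5396, -0.2584, 0.1888]
tool_rot: [0.164, 0.466, 0.867, 0.059]
wrist_force: [-0.5, 0.0, -0.0]
gripper_width: 0.298
grip_force: 30.0
```

```bash
python3 f.py
```

```text
20.325 F seat [-0.23 -0.41  0.19] [0.23 0.33 0.32] tip rel ring mm [ 0.62 -0.02 -1.67]
```

>>> apply_moves(
  series="0.07 -0.01 -0.2 0 0 0 20;0.07 -0.01 -0.19 0 0 0 20;0 0 0 0 0 0 20;0 0 0 0 0 0 20;0 0 0 0 0 0 20",
)

```text
t: 21.0
ee_pos: [0.541, -0.2587, 0.1849]
tool_rot: [0.164, 0.466, 0.867, 0.059]
wrist_force: [-0.4, 0.2, 2.1]
gripper_width: 0.3
grip_force: 30.0
```

```bash
python3 f.py; python3 f.py; python3 - <<'E'
from h import *
o=np.zeros((600,800,3),np.uint8); s=bot.snapshot("scene")["img"][:,:,::-1]; w=bot.snapshot("wrist")["img"][:,:,::-1]
o[:,:600]=cv2.resize(s[80:140,210:270],(600,600),interpolation=3); o[:200,600:]=cv2.resize(w[190:290,270:370],(200,200))
cv2.imwrite("pics/final.png",o)
E
```

```text
21.25 F seat [0.42 0.07 2.02] [0.25 0.43 0.36] tip rel ring mm [ 0.59 -0.   -5.82]
21.55 F seat [0.72 0.09 1.76] [0.5  0.36 0.31] tip rel ring mm [ 0.53  0.01 -5.85]
```

View pics/final.png

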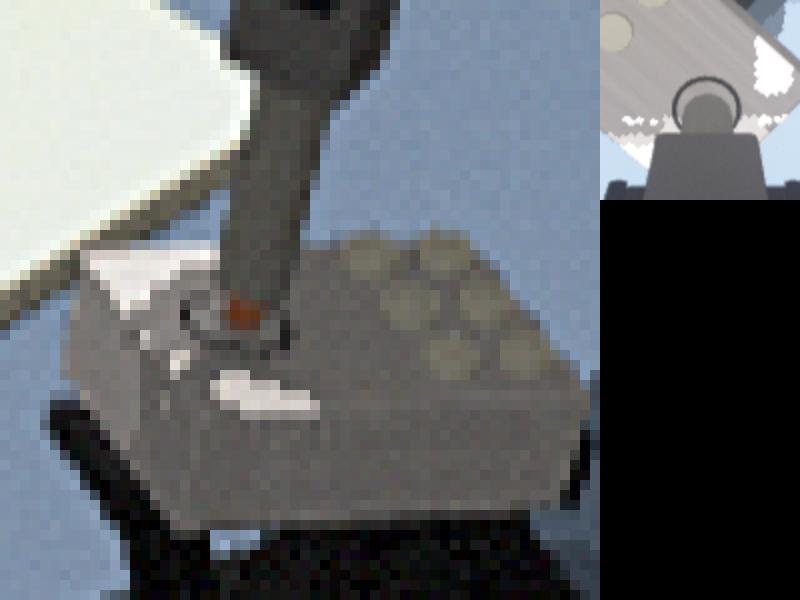

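The copper tip sits inside the ring at (245,312). The push is about 3.2 N above the free reading, which is half travel, and the block has not moved.

```bash
python3 -c "
from station import bot
print(bot.close_job())"
```

```text
the job is handed in; nothing more can be done
None
```

I handed the job in at about 22 s: the block lies centred on the slope with its caps at the low end, and the arm is still holding the thermometer square in the ring with its tip about half pushed in (roughly 3.2 N). No verdict came back.

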